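Open the photometer with a blade and cock its advance lever

TASK

Using the orange opener's blade and not the fingers, prise up the photometer's grey cover by its blue lip and leave it standing upright or farther back, then lay the opener down on the bench. Then swing the red-knobbed lever gently round until you feel it press on its stop, without forcing it, and let it go so that it springs home. Do not knock over or shove the bottles and other things around.

Things in the scene. Friction and masses are not known exactly. Their poses are not given: they have to be found in the camera images.
- changer: White bench photometer on a blue foot, fixed. Origin on the bench. Flat deck 60 mm above the bench, x -150 to +115, y -115 to +95 mm in its frame, with a blue keypad strip (x -145 to -109) and the grey cover. Under the cover a flat black drum (radius 55 mm, top 12 mm above the deck, axis at x 0, y +30) carries the lever and hides its stop, whose place differs between instruments.
- cover: Grey box-shaped cover over the lever, 190 (x) x 150 (y) x 42 mm. Origin on its hinge, at x 0, y +75, z 60 mm of the photometer, along x. Shut, its axes are the photometer's and it reaches to its y -150. It opens about its -x axis: lip up and over towards +y; its z axis leans by the angle open, 0 to 1.8 rad. The stiff hinge holds it where it is left; about 3 N at the lip moves it.
- cover_lip (a point): Middle of the underside of the blue lip on the cover's -y wall. The lip is 120 mm long (x), 5 mm thick, and stands out 19 mm from that wall; this point is 9 mm out. Shut, a slot 10 mm high lies between lip and deck, closed at the back by the wall; the deck runs on 21 mm beyond the lip's edge.
- lever: Sprung lever under the cover, steel arm and upright red knob. Origin on its upright pivot (x 0, y +30, z 60 mm of the photometer); its x axis points to the knob, 85 mm out. At rest it points 130 deg clockwise from above off the photometer's x: knob at x -55, y -35 mm. Swings anticlockwise against a spring (2.5 to 6 N at the knob) to an unseen rubber stop at 0.6 to 1.1 rad; let go, it springs home.
- lever_knob (a point): Top of the lever's red knob, on its axis. The knob is 18 mm across and upright, reaching from 14 to 37.5 mm above the deck; the arm, 16 mm wide, lies 13 to 20 mm above the deck.
- opener: Loose flat-bladed opener: orange handle 100 x 22 x 24 mm (x, y, z) with a steel blade 22 mm wide, 3 mm thick reaching 90 mm beyond the handle along +x, at half the handle's height (12 mm). About 0.12 kg. Origin under the middle of the handle, z up as it lies.
- opener_tip (a point): Middle of the end edge of the opener's blade, 140 mm from the handle's middle.
- amber_bottle: Bystander: amber glass reagent bottle, 72 mm across, 180 mm tall. Origin at the centre of its underside.
- green_bottle: Bystander: green glass bottle, 64 mm across, 200 mm tall. Origin at the centre of its underside.
- black_cup: Bystander: open black plastic cup, 72 mm across the rim, 85 mm tall. Origin at the centre of its underside.
- glass_jar: Bystander: clear jar with a white lid, 60 mm across, 80 mm tall. Origin at the centre of its underside.
- cell_case: Bystander: closed blue plastic case, 90 x 60 x 28 mm. Origin at the centre of its underside.
- vial_rack: Bystander: green tray of capped vials, 80 x 180 mm, 90 mm tall. Origin at the centre of its underside.

How it is judged:
On the way, in this order (a step that is already met when the one before it is completed fails the run):
1. the opener lifts the cover (angle between cover's own z axis and vertical above 0.25 rad and contact force between opener and cover above 0.3 N), for 0.1 s.
2. the cover stands open by at least 1.35 rad (angle between cover's own z axis and vertical above 1.35 rad), for 0.1 s.
3. the opener lies on the bench, let go (height (world z) of opener between -0.03 and 0.03 m and height (world z) of opener_tip below 0.035 m and contact force between the fingers and opener below 0.1 N and linear speed of opener below 0.03 m/s), for 0.2 s.
4. the lever presses on its stop (4 N or more at the stop) (contact force between lever and changer above 4 N), for 0.1 s.
At the end, for the whole second after the job is handed in: The cover stands open by more than 1.3 rad, the lever has sprung home (knob within about 8 mm of its rest place along the photometer's x), and the opener lies still on the bench (angle between cover's own z axis and vertical above 1.3 rad and x of lever_knob in the frame of changer below -0.047 m and linear speed of opener below 0.02 m/s and height (world z) of opener between -0.03 and 0.03 m and height (world z) of opener_tip below 0.035 m); the robot touches nothing.
It fails at once if the fingers push the cover (over 2 N) (contact force between the fingers and cover above 2 N).
It fails at once if the lever is forced against its stop (over 45 N at the stop, some 24 N at the knob beyond the spring) (contact force between lever and changer above 45 N).
It fails at once if a bystander is shoved by more than 30 mm or tipped by more than 0.3 rad (distance of any of amber_bottle, green_bottle, black_cup, glass_jar, cell_case, vial_rack from where it was at the start of the episode above 0.03 m or angle between any of amber_bottle, green_bottle, black_cup, glass_jar, cell_case, vial_rack's own z axis and vertical above 0.3 rad).
It also fails if it takes over 69 s, if anything falls off the work surface, if the arm or the gripper's body presses on something with over 40 N, if the wrist force passes 120 N, or if a joint passes its speed limit or range.

ROBOT

A 6-joint arm with a two-finger parallel gripper is mounted at the origin on the work surface. World frame = base frame: x ahead of the robot, y to its left, z up, the work surface at z = 0. Lengths are in m, angles in rad, forces in N, time in s.
With the tool pointing down it reaches from about 0.25 to 0.775 m from the base axis. Payload 4 kg.
Tool frame: the origin (TCP) lies between the finger pads; the fingertips stand 11 mm ahead of it and the grasp point (between the pads) lies 8 mm behind it (robot.tip_extent is the z of the fingertips in the tool frame, in m); z points along the fingers, y is the line along which they close (so a half turn about z gives the same grasp; the last joint's range is limited). The gripper opens to 94 mm and grips with 3 to 60 N. Pads are 16 mm wide; open, the fingers measure 119 mm over their backs; the gripper's body (75 mm by 177 mm) begins 78 mm behind the grasp point.
Start: joints at [-1.451, 0.087, 1.371, -0, 1.684, -0.103], TCP at [0.122, -0.536, 0.217] pointing down, gripper open.
Joint ranges: [-3.1, 3.1], [-0.76, 2.03], [0.27, 2.55], [-1.08, 4.22], [0.17, 2.65], [-2.57, 2.57]. Speed limits (rad/s): [2.79, 2.79, 3.14, 3.14, 3.14, 3.14].

INTERFACE

Orientations are given as [roll, pitch, yaw] about the fixed x, y, z axes, in that order (R = Rz(yaw) Ry(pitch) Rx(roll)).
In Python, from bench import robot, imaging gives the robot as it stands.
- The arm moves only by the shell command python3 -m pendant 'ROWS'. ROWS is JSON, a list of rows, each a list of 7 numbers: the shift along the world's x, y, z in cm, then the turn, a rotation vector about the world's x, y, z in degrees, then the opening, from 0 (shut) to 1 (fully open). In form: [[dx, dy, dz, ax, ay, az, jaw], ...]. A call has 1 to 8 rows; each row shifts and turns the commanded pose from where the row before left it; what a row does not reach is not made up. A row lasts 1/10 s, in which the tool goes at most 50 mm and 8.59 degrees, less where a joint would pass 70% of its speed; a pose out of reach is approached as far as the arm can. A call is refused whole if a number of a shift passes 5 or a number of a turn 8.59, either way. A call with a gripper value outside its range is refused whole. The fingers move at their own pace and stop on an object; the grip force is fixed at half the most. Time passes only in rows, so rows that do not move let the fingers close. It gives the time, the measured TCP pose, the force, the opening and the grip force at its end, in the units of the state.
- robot.get_obs(): the state, without advancing time (a new reading comes with each control period).
- imaging.snapshot(name): name is "side" or "top"; returns the picture (420x560x3 uint8, red, green, blue); there is no depth.
- imaging.camera_params(name): a dict with "camera_matrix" (3x3 intrinsics, pixels), "R" (3x3) and "t" (3): a world point X has camera coordinates R X + t. Camera axes: x right, y down, z forward; pixel columns grow to the right and rows downward; lengths in m; the calibration is good to about 2 mm. A picture is of the moment at which its call begins. camera_params takes no time and is no camera call.
- robot.close_job(): hands the job in; it is judged then, once.
The state is a dict: "time": time; "joint_positions": joint angles; "qvel": joint speeds; "joint_torque": joint torques, N m; "tool_pos": TCP position; "ee_rot": TCP orientation; "wrist_force": force on the tool from outside, world axes, zero at the start; "wrist_torque": the same for the moment, N m; "width": finger opening in m; "finger_force": force on a finger pad.
Only numpy, scipy, OpenCV 4.12 (cv2) and the standard library are available. Lean on these libraries where they do the work, as an engineer would, in place of code of your own. Each camera call takes 0.05 s, during which the arm holds its last target. There are 200 camera calls.

## Working session

There is one attempt and no reset: what is moved stays moved. The work goes in short steps, Python scripts to look and compute and a shell command to move; the robot and the scene stay as the last step left them, time stands still between calls to the robot, and variables do not carry over. Pictures are saved under pics/ and viewed, at most 10 in all, crops included, and the job is handed in when it is done.

```bash
ls; mkdir -p pics; python3 - <<'E'
from bench import robot, imaging
import cv2
for n in("side","top"):
    cv2.imwrite(f"pics/{n}0.png",imaging.snapshot(n)[:,:,::-1]); p=imaging.camera_params(n)
    print(n,p["camera_matrix"],p["R"],p["t"],-p["R"].T@p["t"])
print(robot.get_obs())
E
```

```text
pics
side [[519.6514879    0.         285.65633181]
 [  0.         519.6514879  218.31049354]
 [  0.           0.           1.        ]] [[-0.91225199 -0.40944241  0.01237851]
 [-0.20987416  0.44122876 -0.87250789]
 [ 0.35177997 -0.79854499 -0.48844319]] [0.47289279 0.21569221 1.12953399] [0.07931817 1.00043647 0.73405264]
top [[500.12765225   0.         273.43546301]
 [  0.         500.12765225 207.40724632]
 [  0.           0.           1.        ]] [[-0.00519908 -0.99997514  0.00476273]
 [-0.98964566  0.00446208 -0.14346273]
 [ 0.14343791 -0.00545929 -0.98964426]] [-0.07877014  0.55347248  1.31997066] [ 0.35799827 -0.07403172  1.38607922]
{'time': 0.1, 'joint_positions': array([-1.45107355e+00,  8.78800936e-02,  1.37206317e+00, -4.01979273e-05,
        1.68363605e+00, -1.03102329e-01]), 'qvel': array([-0.00053735, -0.00273718, -0.00389478, -0.00089451, -0.00076958,
       -0.00043359]), 'joint_torque': array([ 1.68550763e-03, -3.41251624e+01, -3.03301942e+01,  7.18987989e-02,
        3.04580445e-02, -9.91011348e-05]), 'tool_pos': array([ 0.12146622, -0.53593375,  0.21544204]), 'ee_rot': array([-3.13961243e+00, -1.64727291e-04,  2.22820457e-01]), 'wrist_force': array([-0.11206337,  0.37017114, -0.19883695]), 'wrist_torque': array([-0.01949705,  0.02556389, -0.04667991]), 'finger_force': 0.0, 'width': 0.09425514306667111}
```

View pics/side0.png

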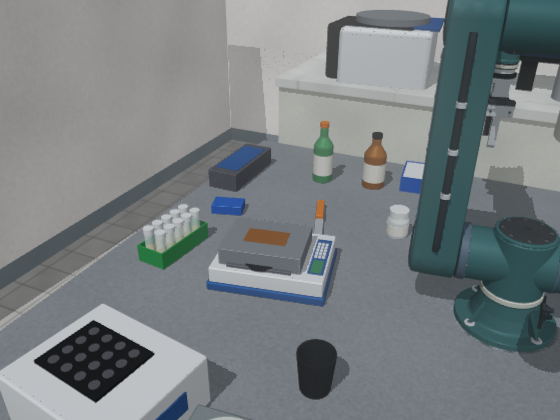

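View pics/top0.png

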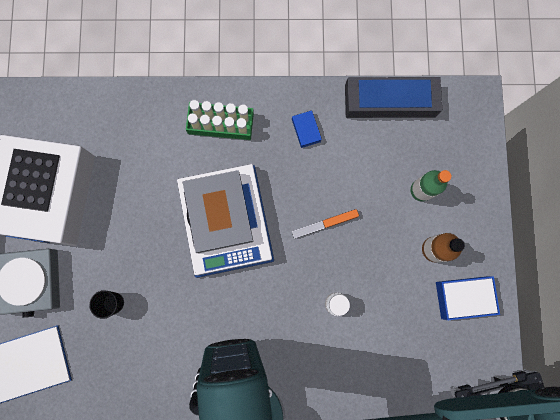

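The side view shows the photometer around (275,255), with the opener behind it at (320,215). In the top view the photometer is around (225,220), with its lip at about (250,205) facing world -y. The opener's blade tip is near (293,235) and its handle end near (358,213). I'll take crops of both for accurate corners.

```bash
cat > h.py <<'E'
import numpy as np, cv2
from bench import robot, imaging
P={n:imaging.camera_params(n) for n in("side","top")}
def ray(n,uv):
    p=P[n];R=p["R"];d=R.T@np.linalg.solve(p["camera_matrix"],[uv[0],uv[1],1.]);return -R.T@p["t"],d
def plane(n,uv,z):
    c,d=ray(n,uv);return c+d*(z-c[2])/d[2]
def proj(n,X):
    p=P[n];q=p["camera_matrix"]@(p["R"]@np.asarray(X)+p["t"]);return q[:2]/q[2]
def tri(a,b):
    (c1,d1),(c2,d2)=ray("side",a),ray("top",b)
    s=np.linalg.lstsq(np.c_[d1,-d2],c2-c1,rcond=None)[0];x,y=c1+s[0]*d1,c2+s[1]*d2
    return (x+y)/2,np.linalg.norm(x-y)
def state():
    o=robot.get_obs();return {k:np.round(o[k],4) for k in("time","tool_pos","ee_rot","wrist_force","width","finger_force")}
E
python3 - <<'E'
from h import *
s=cv2.imread("pics/side0.png");t=cv2.imread("pics/top0.png")
a=cv2.resize(t[155:285,170:370],None,fx=4,fy=4,interpolation=cv2.INTER_CUBIC)
b=cv2.resize(s[190:305,200:350],None,fx=5,fy=5,interpolation=cv2.INTER_CUBIC)
cv2.imwrite("pics/ct.png",a);cv2.imwrite("pics/cs.png",b)
for n,im in(("side",s),("top",t)):
    h=cv2.cvtColor(im,cv2.COLOR_BGR2HSV)
    m=cv2.inRange(h,(5,150,60),(18,255,255))
    c,_=cv2.findContours(m,0,2)
    for k in sorted(c,key=cv2.contourArea)[-5:]:
        r=cv2.minAreaRect(k);print(n,"or",cv2.contourArea(k),np.round(r[0],1),np.round(r[1],1),round(r[2],1))
E
```

```text
side or 0.5 [251.8 229.3] [1.4 0.7] 45.0
side or 1.5 [247.  238.5] [1. 4.] 90.0
side or 2.0 [249.5 232.5] [2.8 1.4] 45.0
side or 23.0 [324.5 123.5] [5. 7.] 90.0
side or 97.5 [319.8 208.5] [ 6.7 17.6] 5.7
top or 0.0 [424. 242.] [0. 0.] 0.0
top or 111.0 [444.1 176.2] [11.2 12.5] 63.4
top or 240.5 [340.6 218.2] [ 7.6 35.7] 71.6
top or 446.5 [444.9 246.9] [27.  26.5] 75.1
top or 772.5 [216.8 210.2] [36.9 22.6] 78.7
```

View pics/ct.png

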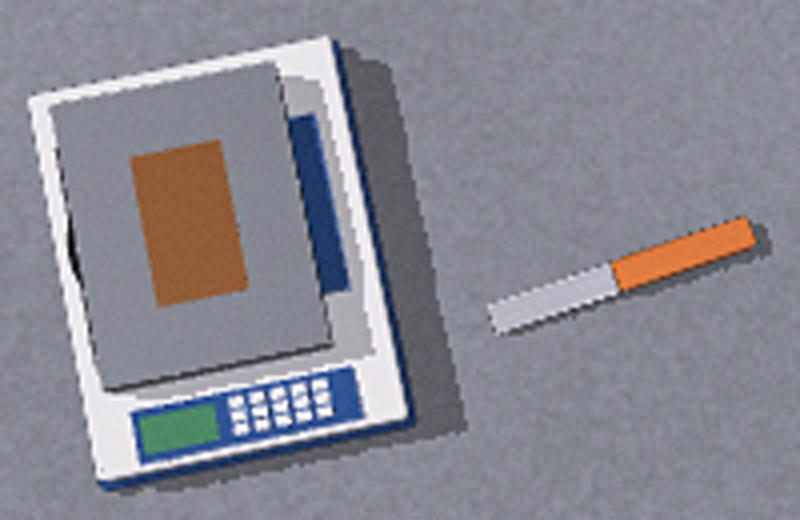

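View pics/cs.png

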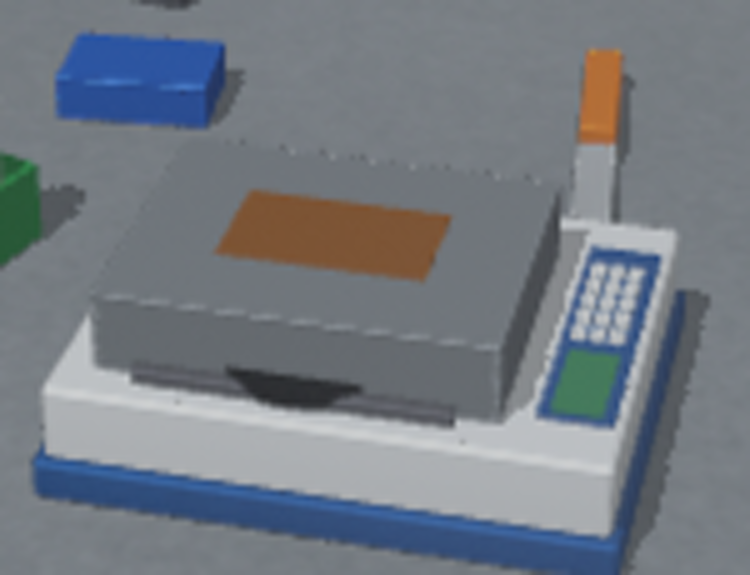

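The top crop shows the deck corners, the cover's top, the lip at (289..350, 113..294) and the opener clearly. The side crop shows the label corners, the deck corners and the opener's handle and blade. Next I'll compute positions from these.

```bash
cat > m.py <<'E'
from h import *
T=lambda X,Y:(170+(X+.5)/4-.5,155+(Y+.5)/4-.5)
S=lambda X,Y:(200+(X+.5)/5-.5,190+(Y+.5)/5-.5)
def show(k,v): print(k,np.round(1e3*v[0],1),"gap",round(1e3*v[1],1))
for k,s,t in[("lab+-",(253,190),(220,140)),("lab--",(452,214),(247,290)),("lab-+",(427,281),(158,306)),("lab++",(216,254),(131,157)),
 ("deck--",(677,232),(410,420)),("deck-+",(612,466),(100,480)),("deck++",(45,390),(30,99)),
 ("hfront+",(582,136),(610,265)),("hfront-",(617,138),(620,291)),("hback+",(587,50),(750,217)),("hback-",(621,50),(760,240))]: show(k,tri(S(*s),T(*t)))
def fit(loc,pts):
    L=np.array(loc,float)/1e3;W=np.array(pts)[:,:2];A=L-L.mean(0);B=W-W.mean(0)
    th=np.arctan2((A[:,0]*B[:,1]-A[:,1]*B[:,0]).sum(),(A*B).sum());c,s=np.cos(th),np.sin(th);R=np.array([[c,-s],[s,c]])
    o=W.mean(0)-R@L.mean(0);print("fit o",np.round(o*1e3,1),"yaw deg",np.round(np.degrees(th),2),"res",np.round(1e3*(W-o-L@R.T),1).tolist());return o,th
fit([(115,95),(115,-115),(-150,-115),(-150,95)],[plane("top",T(*p),.060) for p in[(30,99),(330,37),(410,420),(100,480)]])
fit([(95,75),(95,-75),(-95,-75),(-95,75)],[plane("top",T(*p),.102) for p in[(50,104),(278,63),(332,347),(105,390)]])
fit([(60,-75),(60,-94),(-60,-94),(-60,-75)],[plane("top",T(*p),.075) for p in[(289,118),(316,113),(350,290),(322,294)]])
fit([(-50,11),(-50,-11),(50,11),(50,-11)],[plane("top",T(*p),.024) for p in[(750,217),(760,240),(610,265),(620,291)]])
fit([(140,11),(140,-11)],[plane("top",T(*p),.0135) for p in[(489,305),(499,333)]])
E
python3 m.py
```

```text
lab+- [592.   46.1 102.3] gap 1.2
lab-- [494.4  27.9 103.9] gap 2.9
lab-+ [483.2  84.8 102.2] gap 0.2
lab++ [581.1 104.  101.3] gap 1.1
deck-- [414.  -76.3  57.6] gap 6.1
deck-+ [374.1 126.9  60.4] gap 2.8
deck++ [629.3 179.1  57.9] gap 2.3
hfront+ [ 519.4 -215.1   18.2] gap 2.5
hfront- [ 501.1 -221.8   18. ] gap 1.8
hback+ [ 552.9 -311.9   20.7] gap 4.4
hback- [ 535.3 -318.6   21.7] gap 1.4
fit o [535.5  64.1] yaw deg 11.38 res [[-1.7, -1.8], [-1.2, 1.8], [-0.2, 1.1], [3.0, -1.1]]
fit o [536.  64.] yaw deg 10.93 res [[0.8, 1.4], [-0.9, -0.1], [-0.8, 0.4], [0.9, -1.7]]
fit o [538.   65.4] yaw deg 10.68 res [[0.3, -0.3], [0.1, 0.4], [-0.7, 0.0], [0.3, -0.2]]
fit o [ 525.4 -266.6] yaw deg 109.13 res [[18.9, 5.6], [-17.9, -8.1], [18.9, 8.1], [-19.9, -5.6]]
fit o [436.1  -3. ] yaw deg -70.97 res [[-0.7, -0.3], [0.7, 0.3]]
```

```bash
python3 -m pendant '[[2.8,2.16,0,0,0,6.9,1],[2.8,2.16,0,0,0,6.9,1],[2.8,2.16,0,0,0,6.9,1],[2.8,2.16,0,0,0,6.9,1],[2.8,2.16,0,0,0,6.9,1],[2.8,2.16,0,0,0,6.9,1],[2.8,2.16,0,0,0,6.9,1]]'
python3 -m pendant '[[2.8,2.16,0,0,0,6.9,1],[2.8,2.16,0,0,0,6.9,1],[2.8,2.16,0,0,0,6.9,1],[2.8,2.16,0,0,0,6.9,1],[2.8,2.16,0,0,0,6.9,1],[2.8,2.16,0,0,0,6.9,1],[2.8,2.16,0,0,0,6.9,1],[0,0,0,0,0,0,1]]'
python3 -m pendant '[[0,0,0,0,0,0,1]]'
```

```text
time: 0.8
tool_pos: [0.3183, -0.384, 0.216]
ee_rot: [-3.141, -0.0, 1.071]
wrist_force: [0.1, -0.4, -0.2]
width: 0.0937
finger_force: 0.0
time: 1.6
tool_pos: [0.5157, -0.2311, 0.2153]
ee_rot: [3.141, -0.002, 1.915]
wrist_force: [-0.0, -0.9, 0.9]
width: 0.0941
finger_force: 0.0
time: 1.7
tool_pos: [0.5134, -0.2335, 0.2157]
ee_rot: [-3.14, -0.001, 1.909]
wrist_force: [-0.3, 0.7, -0.5]
width: 0.094
finger_force: 0.0
```

```bash
python3 -m pendant '[[0,0,-3,0,0,0,1],[0,0,-3,0,0,0,1],[0,0,-3,0,0,0,1],[0,0,-3,0,0,0,1],[0,0,-3,0,0,0,1],[0,0,-3,0,0,0,1],[0,0,-1.5,0,0,0,1],[0,0,0,0,0,0,1]]'
python3 -m pendant '[[0,0,-0.6,0,0,0,1],[0,0,0,0,0,0,1],[0,0,0,0,0,0,0],[0,0,0,0,0,0,0],[0,0,0,0,0,0,0],[0,0,0,0,0,0,0],[0,0,0,0,0,0,0],[0,0,0,0,0,0,0]]'
python3 -m pendant '[[0,0,0,0,0,0,0],[0,0,0,0,0,0,0]]'
```

```text
time: 2.5
tool_pos: [0.511, -0.2338, 0.0189]
ee_rot: [-3.138, -0.004, 1.907]
wrist_force: [0.3, -0.3, -1.0]
width: 0.0937
finger_force: 0.0
time: 3.3
tool_pos: [0.5135, -0.234, 0.0155]
ee_rot: [3.142, 0.0, 1.909]
wrist_force: [1.1, 0.4, -0.1]
width: 0.0494
finger_force: 0.0
time: 3.5
tool_pos: [0.5135, -0.234, 0.0155]
ee_rot: [3.142, -0.0, 1.909]
wrist_force: [-0.2, -0.2, -0.9]
width: 0.0329
finger_force: 0.0
```

```bash
python3 -m pendant '[[0,0,-0.2,0,0,0,0],[0,0,0,0,0,0,0],[0,0,0,0,0,0,0],[0,0,0,0,0,0,0],[0,0,0,0,0,0,0],[0,0,0,0,0,0,0]]'
python3 -m pendant '[[0,0,2,0,0,0,0],[0,0,3,0,0,0,0],[0,0,3,0,0,0,0],[0,0,2,0,0,-2,0],[0,0,0,0,0,-6,0],[0,0,0,0,0,0,0],[0,0,0,0,0,0,0]]'
python3 - <<'E'
from h import *
s=imaging.snapshot("side")[:,:,::-1];t=imaging.snapshot("top")[:,:,::-1]
a=cv2.resize(t[145:275,190:340],None,fx=4,fy=4,interpolation=cv2.INTER_CUBIC);b=cv2.resize(s[110:290,230:380],None,fx=520/180,fy=520/180,interpolation=cv2.INTER_CUBIC)
b=cv2.resize(b,None,fx=1,fy=1);a=cv2.resize(a,(346,300));cv2.imwrite("pics/s1.png",s);cv2.imwrite("pics/t1.png",t)
c=np.zeros((520,790,3),np.uint8);c[:300,:346]=a;c[:b.shape[0],350:350+b.shape[1]]=b[:,:440];cv2.imwrite("pics/g1.png",c);print(state())
E
```

```text
time: 4.1
tool_pos: [0.5134, -0.234, 0.0134]
ee_rot: [-3.141, -0.0, 1.909]
wrist_force: [0.2, -0.4, -0.5]
width: 0.0219
finger_force: 29.9
time: 4.8
tool_pos: [0.5128, -0.2338, 0.1126]
ee_rot: [-3.14, -0.001, 1.771]
wrist_force: [0.2, -0.1, -0.9]
width: 0.0219
finger_force: 29.9
{'time': np.float64(4.9), 'tool_pos': array([ 0.5128, -0.2336,  0.1123]), 'ee_rot': array([-3.1398e+00, -1.6000e-03,  1.7705e+00]), 'wrist_force': array([ 0.1067, -0.0647, -1.0943]), 'width': np.float64(0.0218), 'finger_force': np.float64(29.9435)}
```

View pics/g1.png

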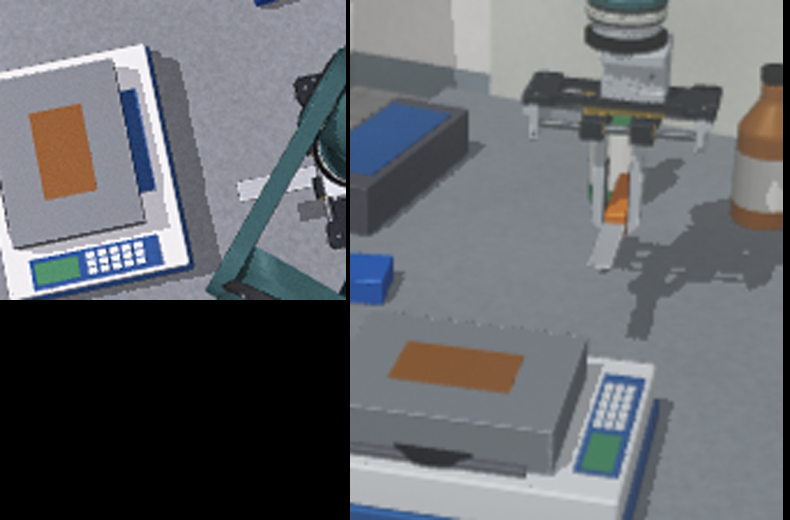

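The opener is held level. The tip is at about (293,227) in the top image and (317,202) in the side image. I'll triangulate it and work out the shift to the slot.

```bash
python3 - <<'E'
from h import *
x,g=tri((230+252/2.889,110+266/2.889),(190+238/2.307,145+190.5/2.307));print("tip",x,g)
print("tip plane .111",plane("top",(293.2,227.5),.111),plane("side",(317.2,202),.111))
o=np.array([.537,.0647]);a=np.radians(11);R=np.array([[np.cos(a),-np.sin(a)],[np.sin(a),np.cos(a)]])
for n,l in[("pre",(0,-.125)),("in",(0,-.080))]:print(n,o+R@l)
# lip point seen from the shut top view, at underside corners
E
```

```text
tip [ 0.4896388  -0.13152317  0.1114665 ] 0.0014362176265502481
tip plane .111 [ 0.49056851 -0.13142712  0.111     ] [ 0.48943683 -0.13283004  0.111     ]
pre [ 0.56085112 -0.0580034 ]
in [ 0.55226472 -0.01383017]
```

```bash
python3 -m pendant '[[1.8,1.7,0,0,0,-0.4,0],[1.8,1.7,0,0,0,0,0],[1.8,1.7,-1,0,0,0,0],[1.8,1.75,-1.5,0,0,0,0],[0,0,-2,0,0,0,0],[0,0,0,0,0,0,0],[0,0,0,0,0,0,0]]'
python3 - <<'E'
from h import *
s=imaging.snapshot("side")[:,:,::-1];t=imaging.snapshot("top")[:,:,::-1]
b=cv2.resize(t[150:270,180:330],None,fx=5,fy=5,interpolation=cv2.INTER_CUBIC)
cv2.imwrite("pics/t2.png",b);cv2.imwrite("pics/s2.png",s);print(state())
E
```

```text
time: 5.6
tool_pos: [0.5847, -0.1654, 0.0675]
ee_rot: [-3.139, -0.001, 1.763]
wrist_force: [0.2, 0.2, -1.6]
width: 0.022
finger_force: 29.9
{'time': np.float64(5.7), 'tool_pos': array([ 0.5858, -0.1662,  0.0695]), 'ee_rot': array([3.1404e+00, 8.0000e-04, 1.7618e+00]), 'wrist_force': array([-0.1361,  0.3077, -0.8844]), 'width': np.float64(0.0219), 'finger_force': np.float64(29.9435)}
```

View pics/t2.png

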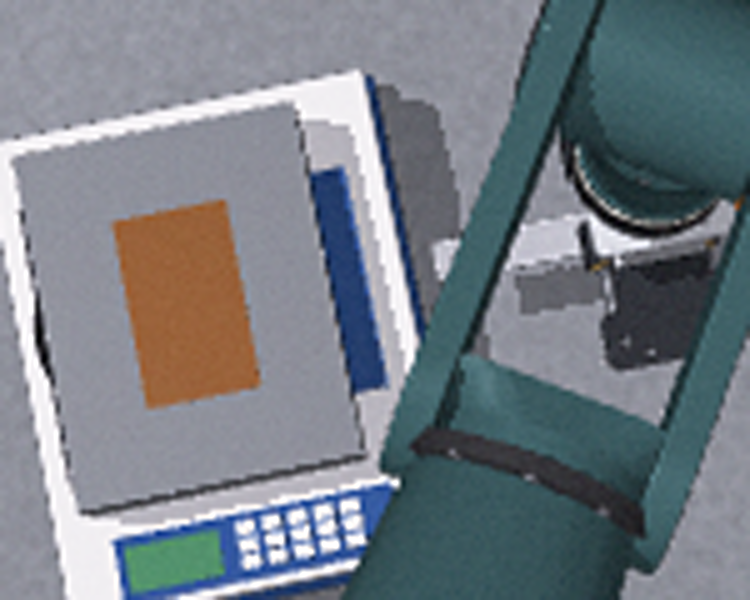

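The tip is at about (438,258) in this crop, level with the middle of the lip (348,280) along the blade's heading and clear of the deck edge. Next I'll settle the arm and fine-check the height.

```bash
for i in 1 2; do python3 -m pendant '[[0,0,0,0,0,0,0],[0,0,0,0,0,0,0]]' | grep -E "tool_pos|rot|wrist"; done
python3 - <<'E'
from h import *
s=cv2.imread("pics/s2.png");a=cv2.resize(s[160:250,250:370],None,fx=6,fy=6,interpolation=cv2.INTER_CUBIC);cv2.imwrite("pics/s2c.png",a)
E
```

```text
tool_pos: [0.5859, -0.1661, 0.0697]
ee_rot: [3.14, 0.001, 1.762]
wrist_force: [0.3, -0.5, -1.6]
tool_pos: [0.5856, -0.1657, 0.0689]
ee_rot: [3.141, 0.0, 1.762]
wrist_force: [0.4, 0.4, -0.8]
```

View pics/s2c.png

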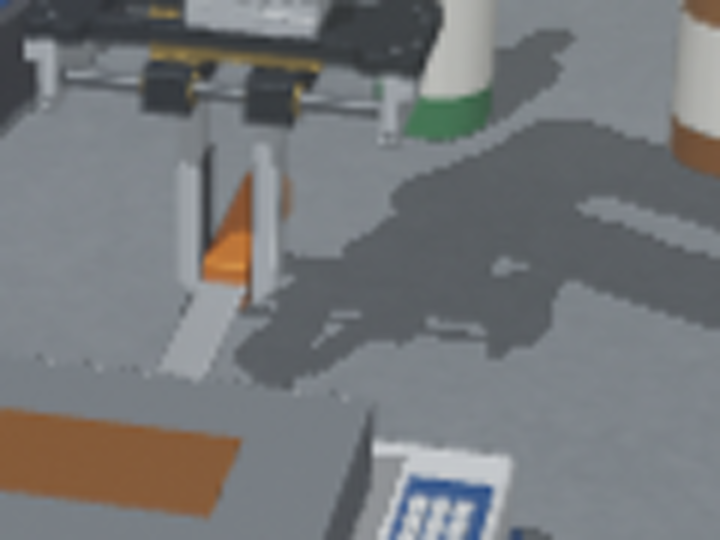

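The side crop shows the blade level, with its tip still behind the cover's top edge at (185,375). The height must come down by about 3 mm before I slide it in.

```bash
python3 -m pendant '[[0,0,-0.3,0,0,0,0],[0,0,0,0,0,0,0],[0,0,0,0,0,0,0],[-0.19,0.98,0,0,0,0,0],[-0.19,0.98,0,0,0,0,0],[-0.19,0.98,0,0,0,0,0],[0,0,0,0,0,0,0],[0,0,0,0,0,0,0]]'
python3 -m pendant '[[-0.1,0.49,0,0,0,0,0],[-0.1,0.49,0,0,0,0,0],[-0.1,0.49,0,0,0,0,0],[-0.09,0.49,0,0,0,0,0],[0,0,0,0,0,0,0],[0,0,0,0,0,0,0]]'
```

```text
time: 6.9
tool_pos: [0.5798, -0.1356, 0.0657]
ee_rot: [3.141, 0.0, 1.763]
wrist_force: [0.1, -0.2, -0.7]
width: 0.0222
finger_force: 29.9
time: 7.5
tool_pos: [0.576, -0.1164, 0.0656]
ee_rot: [3.141, 0.0, 1.763]
wrist_force: [1.6, 0.1, -0.8]
width: 0.0217
finger_force: 29.9
```

```bash
python3 - <<'E'
import numpy as np
th=np.arange(0,1.61,.1);y=-155.5*np.cos(th)+10*np.sin(th);z=155.5*np.sin(th)+10*np.cos(th)
for t,a,b in zip(th[1:],np.diff(y),np.diff(z)):print(round(t,1),"[%.2f,%.2f,%.2f,0,0,0,0],"%(-.0191*a,.0982*a,.1*b))
E
```

```text
0.1 [-0.03,0.17,1.55,0,0,0,0],
0.2 [-0.06,0.33,1.52,0,0,0,0],
0.3 [-0.09,0.47,1.48,0,0,0,0],
0.4 [-0.12,0.62,1.43,0,0,0,0],
0.5 [-0.15,0.75,1.36,0,0,0,0],
0.6 [-0.17,0.88,1.27,0,0,0,0],
0.7 [-0.19,1.00,1.18,0,0,0,0],
0.8 [-0.22,1.11,1.07,0,0,0,0],
0.9 [-0.24,1.21,0.95,0,0,0,0],
1.0 [-0.25,1.30,0.82,0,0,0,0],
1.1 [-0.27,1.37,0.69,0,0,0,0],
1.2 [-0.28,1.43,0.54,0,0,0,0],
1.3 [-0.29,1.48,0.40,0,0,0,0],
1.4 [-0.29,1.51,0.24,0,0,0,0],
1.5 [-0.30,1.53,0.09,0,0,0,0],
1.6 [-0.30,1.53,-0.07,0,0,0,0],
```

```bash
python3 -m pendant '[[0,0,0.4,0,0,0,0],[0,0,0.8,0,0,0,0],[0,0,0.8,0,0,0,0],[-0.04,0.2,0.8,0,0,0,0],[-0.04,0.2,0.7,0,0,0,0],[0,0,0,0,0,0,0]]'
```

```text
time: 8.1
tool_pos: [0.5758, -0.1128, 0.1024]
ee_rot: [3.139, 0.002, 1.762]
wrist_force: [-0.7, -0.8, -2.9]
width: 0.0219
finger_force: 30.0
```

```bash
python3 -m pendant '[[-0.09,0.5,1.48,0,0,0,0],[-0.12,0.62,1.43,0,0,0,0],[-0.15,0.75,1.36,0,0,0,0],[0,0,0,0,0,0,0],[0,0,0,0,0,0,0]]'
python3 - <<'E'
from h import *
s=imaging.snapshot("side")[:,:,::-1];t=imaging.snapshot("top")[:,:,::-1]
a=cv2.resize(t[140:280,160:300],(400,400),interpolation=cv2.INTER_CUBIC);b=cv2.resize(s[150:300,200:350],(400,400),interpolation=cv2.INTER_CUBIC)
cv2.imwrite("pics/l1.png",np.hstack([a,b]))
E
```

```text
time: 8.6
tool_pos: [0.5724, -0.0932, 0.1448]
ee_rot: [3.138, 0.001, 1.763]
wrist_force: [-0.1, -0.1, -0.7]
width: 0.022
finger_force: 30.0
```

View pics/l1.png

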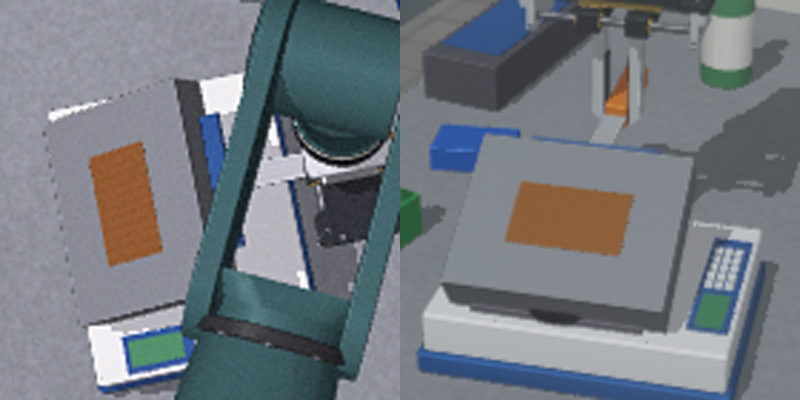

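The cover is up about 0.45 rad on the blade, which stays straight under the lip (the top view shows the blade at (280,170) reaching under the lip near (215,150)). I'll continue along the arc.

```bash
python3 -m pendant '[[-0.17,0.88,1.27,0,0,0,0],[-0.19,1.0,1.18,0,0,0,0],[-0.22,1.11,1.07,0,0,0,0],[-0.24,1.21,0.95,0,0,0,0],[-0.25,1.3,0.82,0,0,0,0],[0,0,0,0,0,0,0]]'
python3 -m pendant '[[-0.27,1.37,0.69,0,0,0,0],[-0.28,1.43,0.54,0,0,0,0],[-0.29,1.48,0.4,0,0,0,0],[-0.29,1.51,0.24,0,0,0,0],[-0.3,1.53,0.09,0,0,0,0],[0,0,0,0,0,0,0],[0,0,0,0,0,0,0]]'
python3 - <<'E'
from h import *
s=imaging.snapshot("side")[:,:,::-1];t=imaging.snapshot("top")[:,:,::-1]
a=cv2.resize(t[120:280,140:300],(400,400),interpolation=cv2.INTER_CUBIC);b=cv2.resize(s[120:300,190:370],(400,400),interpolation=cv2.INTER_CUBIC)
cv2.imwrite("pics/l2.png",np.hstack([a,b]))
E
```

```text
time: 9.3
tool_pos: [0.5615, -0.0366, 0.1987]
ee_rot: [3.137, 0.0, 1.765]
wrist_force: [-0.5, -0.7, -0.6]
width: 0.022
finger_force: 30.0
time: 10.0
tool_pos: [0.5463, 0.0353, 0.2156]
ee_rot: [-3.141, -0.0, 1.764]
wrist_force: [0.1, -0.5, -1.5]
width: 0.0214
finger_force: 30.0
```

View pics/l2.png

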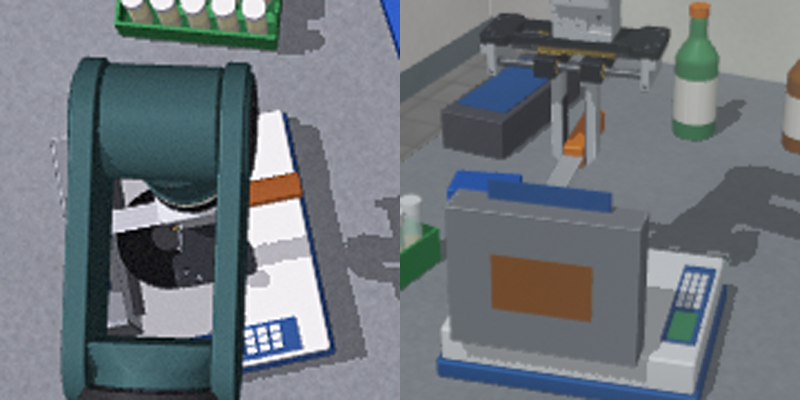

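The cover stands at roughly 1.5 rad. The blue lip is on top at (550,195) in the right half, with the blade tip against its underside. I'll nudge it slightly farther, withdraw along device -y, and lay the opener down near its old place.

```bash
python3 -m pendant '[[-0.1,0.5,0.05,0,0,0,0],[-0.1,0.5,0,0,0,0,0],[0,0,0,0,0,0,0],[0,0,0,0,0,0,0],[0.1,-0.5,0.1,0,0,0,0],[0.3,-1.5,0.3,0,0,0,0],[0.6,-2.9,0.4,0,0,0,0],[0.6,-2.9,0,0,0,0,0]]'
python3 -m pendant '[[0.6,-2.9,0,0,0,0,0],[0.6,-2.9,0,0,0,0,0],[0.6,-2.9,0,0,0,0,0],[0.6,-2.9,0,0,0,0,0],[0.6,-2.9,0,0,0,0,0],[0.6,-2.9,0,0,0,0,0],[0.4,-2,0,0,0,0,0],[0,0,0,0,0,0,0]]'
python3 -m pendant '[[0,-1,-3,0,0,0,0],[0,0,-3,0,0,0,0],[0,0,-3,0,0,0,0],[0,0,-3,0,0,0,0],[0,0,-3,0,0,0,0],[0,0,-2,0,0,0,0],[0,0,0,0,0,0,0],[0,0,0,0,0,0,0]]'
```

```text
time: 10.9
tool_pos: [0.5611, -0.0354, 0.2254]
ee_rot: [3.14, 0.001, 1.763]
wrist_force: [0.3, -0.7, -2.4]
width: 0.0213
finger_force: 30.0
time: 11.7
tool_pos: [0.6001, -0.2319, 0.2235]
ee_rot: [-3.141, 0.001, 1.757]
wrist_force: [-0.2, -0.0, -0.7]
width: 0.022
finger_force: 30.0
time: 12.5
tool_pos: [0.6005, -0.2375, 0.0547]
ee_rot: [3.141, -0.0, 1.762]
wrist_force: [0.1, 0.4, -1.3]
width: 0.0215
finger_force: 30.0
```

```bash
python3 -m pendant '[[0,0,-2.5,0,0,0,0],[0,0,-1,0,0,0,0],[0,0,0,0,0,0,0],[0,0,0,0,0,0,0],[0,0,-0.3,0,0,0,0],[0,0,-0.2,0,0,0,0],[0,0,0,0,0,0,0],[0,0,0,0,0,0,0]]'
```

```text
time: 13.3
tool_pos: [0.6006, -0.2376, 0.0144]
ee_rot: [3.141, 0.0, 1.762]
wrist_force: [0.1, 0.4, -1.3]
width: 0.0216
finger_force: 30.0
```

```bash
python3 -m pendant '[[0,0,-0.1,0,0,0,0],[0,0,0,0,0,0,0.5],[0,0,0,0,0,0,0.5],[0,0,0,0,0,0,0.5],[0,0,0,0,0,0,0.5],[0,0,0,0,0,0,0.5],[0,0,0,0,0,0,0.5],[0,0,0,0,0,0,0.5]]'
python3 -m pendant '[[0,0,1,0,0,0,0.5],[0,0,2,0,0,0,0.5],[0,0,3,0,0,0,0],[0,0,4,0,0,0,0],[0,0,4,0,0,0,0],[0,0,4,0,0,0,0],[0,0,3,0,0,0,0],[0,0,0,0,0,0,0]]'
python3 - <<'E'
from h import *
s=imaging.snapshot("side")[:,:,::-1];t=imaging.snapshot("top")[:,:,::-1]
cv2.imwrite("pics/s5.png",s);cv2.imwrite("pics/t5.png",t)
a=cv2.resize(t[140:280,150:340],(600,442),interpolation=cv2.INTER_CUBIC);cv2.imwrite("pics/t5c.png",a)
h=cv2.cvtColor(t,cv2.COLOR_BGR2HSV);m=cv2.inRange(h,(0,150,90),(4,255,255))|cv2.inRange(h,(172,150,90),(180,255,255));m[:140]=0;m[280:]=0;m[:,:150]=0;m[:,300:]=0
c,_=cv2.findContours(m,0,2)
for k in c:print(cv2.contourArea(k),cv2.minEnclosingCircle(k),plane("top",cv2.minEnclosingCircle(k)[0],.0975))
E
```

```text
time: 14.1
tool_pos: [0.6005, -0.2377, 0.0132]
ee_rot: [3.141, 0.0, 1.762]
wrist_force: [0.7, -0.1, 0.3]
width: 0.0469
finger_force: 0.0
time: 14.9
tool_pos: [0.6027, -0.2387, 0.2313]
ee_rot: [3.131, 0.008, 1.762]
wrist_force: [-0.2, -0.1, 0.4]
width: 0.0027
finger_force: 0.0
23.0 ((234.5, 228.5), 2.9155757427215576) [0.49008786 0.01986021 0.0975    ]
```

View pics/t5c.png

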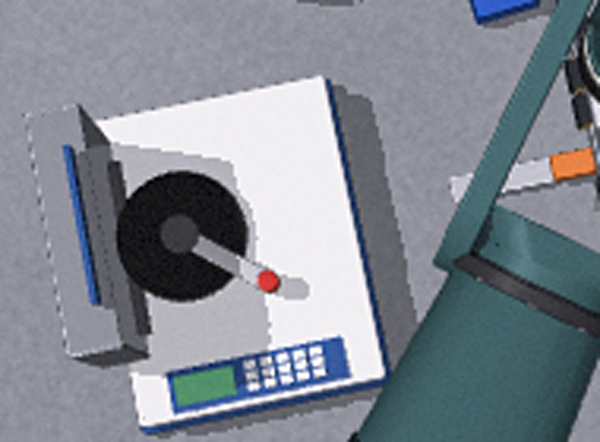

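The opener lies on the bench, the cover stands open at the left of the crop, and the red knob is at (268,281) in the crop. That puts it at world (0.490, 0.020), which matches the expected place. I'll check the cover angle and go to a spot beside the knob.

```bash
python3 - <<'E'
from h import *
o=np.array([.537,.0647]);a=np.radians(11);R=np.array([[np.cos(a),-np.sin(a)],[np.sin(a),np.cos(a)]])
for c in[(68,145),(100,302)]:
    p=plane("top",(150+c[0]/3.158,140+c[1]/3.158),.229);print(R.T@(p[:2]-o))
for th in(1.3,1.4,1.5,1.6):print(th,.075-.169*np.cos(th)+.0125*np.sin(th))
E
python3 -m pendant '[[-1.8,3.15,0,0,0,0,0],[-1.8,3.15,0,0,0,0,0],[-1.8,3.15,0,0,0,0,0],[-1.8,3.15,0,0,0,0,0],[-1.8,3.15,0,0,0,0,0],[-1.8,3.15,0,0,0,0,0],[-1.8,3.15,0,0,0,0,0],[-1.8,3.15,0,0,0,0,0]]'
python3 -m pendant '[[-0.2,0,0,0,0,0,0],[0,0,-2.5,0,0,0,0],[0,0,-2.5,0,0,0,0],[0,0,-2.5,0,0,0,0],[0,0,-2.5,0,0,0,0],[0,0,-1.5,0,0,0,0],[0,0,0,0,0,0,0],[0,0,0,0,0,0,0]]'
```

```text
[0.05802577 0.08458578]
[-0.06205795  0.08117218]
1.3 0.04183717528015965
1.4 0.058593674474715016
1.5 0.0755141002507089
1.6 0.09242938930693662
time: 15.8
tool_pos: [0.4544, 0.0156, 0.2206]
ee_rot: [-3.137, -0.001, 1.762]
wrist_force: [0.4, 0.4, 0.5]
width: 0.0005
finger_force: 0.0
time: 16.6
tool_pos: [0.454, 0.0139, 0.1072]
ee_rot: [-3.139, -0.0, 1.762]
wrist_force: [0.2, -0.3, 0.0]
width: 0.0004
finger_force: 0.0
```

```bash
python3 -m pendant '[[0,0,-1.1,0,0,0,0],[0,0,0,0,0,0,0],[0.9,0.17,0,0,0,0,0],[0,0,0,0,0,0,0],[0,0,0,0,0,0,0]]'
python3 - <<'E'
import numpy as np
th=np.arange(0,1.16,.05);f=np.radians(-119)+th;x=.5313+.085*np.cos(f);y=.0941+.085*np.sin(f)
ox,oy=-.0215*np.cos(np.radians(11)),-.0215*np.sin(np.radians(11))
for i in range(len(th)):print(round(th[i],2),"tcp %.4f %.4f"%(x[i]+ox,y[i]+oy),"" if i==0 else "d %.2f,%.2f"%(100*(x[i]-x[i-1]),100*(y[i]-y[i-1])))
E
```

```text
time: 17.1
tool_pos: [0.4641, 0.0161, 0.0976]
ee_rot: [3.141, 0.0, 1.762]
wrist_force: [-0.1, 0.1, -0.2]
width: 0.0004
finger_force: 0.0
0.0 tcp 0.4690 0.0157 
0.05 tcp 0.4728 0.0137 d 0.38,-0.20
0.1 tcp 0.4766 0.0119 d 0.39,-0.18
0.15 tcp 0.4806 0.0103 d 0.39,-0.16
0.2 tcp 0.4846 0.0089 d 0.40,-0.14
0.25 tcp 0.4887 0.0078 d 0.41,-0.12
0.3 tcp 0.4928 0.0068 d 0.41,-0.10
0.35 tcp 0.4970 0.0060 d 0.42,-0.08
0.4 tcp 0.5012 0.0055 d 0.42,-0.06
0.45 tcp 0.5054 0.0051 d 0.42,-0.03
0.5 tcp 0.5097 0.0050 d 0.42,-0.01
0.55 tcp 0.5139 0.0051 d 0.42,0.01
0.6 tcp 0.5182 0.0054 d 0.42,0.03
0.65 tcp 0.5224 0.0059 d 0.42,0.05
0.7 tcp 0.5266 0.0066 d 0.42,0.07
0.75 tcp 0.5307 0.0075 d 0.41,0.09
0.8 tcp 0.5348 0.0086 d 0.41,0.11
0.85 tcp 0.5389 0.0100 d 0.40,0.13
0.9 tcp 0.5428 0.0115 d 0.40,0.15
0.95 tcp 0.5467 0.0132 d 0.39,0.17
1.0 tcp 0.5505 0.0152 d 0.38,0.19
1.05 tcp 0.5542 0.0173 d 0.37,0.21
1.1 tcp 0.5578 0.0196 d 0.36,0.23
1.15 tcp 0.5612 0.0220 d 0.35,0.25
```

```bash
python3 -m pendant '[[0.3,0,-0.2,0,0,0,0],[0.2,-0.04,0,0,0,0,0],[0.38,-0.2,0,0,0,0,0],[0.39,-0.18,0,0,0,0,0],[0.39,-0.16,0,0,0,0,0],[0.4,-0.14,0,0,0,0,0],[0,0,0,0,0,0,0],[0,0,0,0,0,0,0]]'
python3 -m pendant '[[0.41,-0.12,0,0,0,0,0],[0.41,-0.1,0,0,0,0,0],[0.42,-0.08,0,0,0,0,0],[0.42,-0.06,0,0,0,0,0],[0.42,-0.03,0,0,0,0,0],[0,0,0,0,0,0,0],[0,0,0,0,0,0,0]]'
```

```text
time: 17.9
tool_pos: [0.4837, 0.0078, 0.095]
ee_rot: [-3.14, 0.002, 1.762]
wrist_force: [-4.8, -3.3, 2.4]
width: 0.0005
finger_force: 2.5
time: 18.6
tool_pos: [0.5042, 0.0028, 0.0948]
ee_rot: [-3.139, 0.004, 1.761]
wrist_force: [-4.9, -5.5, 0.6]
width: 0.0002
finger_force: 2.9
```

```bash
cat > k.py <<'E'
from h import *
o=np.array([.537,.0647]);a=np.radians(11);R=np.array([[np.cos(a),-np.sin(a)],[np.sin(a),np.cos(a)]])
for n in("top","side"):
    t=imaging.snapshot(n)[:,:,::-1];h=cv2.cvtColor(t,cv2.COLOR_BGR2HSV)
    m=cv2.inRange(h,(0,150,70),(4,255,255))|cv2.inRange(h,(172,150,70),(180,255,255));m[:140]=0;m[290:]=0;m[:,:150]=0;m[:,360:]=0
    for k in cv2.findContours(m,0,2)[0]:
        c=cv2.minEnclosingCircle(k)[0];p=plane(n,c,.0975 if n=="top" else .09);d=R.T@(p[:2]-o);print(n,cv2.contourArea(k),np.round(c,1),"dev",np.round(1e3*d,1),"swing",np.round(np.arctan2(d[1]-.03,d[0])+np.radians(130),3))
ob=robot.get_obs();print("tcp dev",np.round(1e3*R.T@(ob["tool_pos"][:2]-o),1),np.round(R.T@ob["wrist_force"][:2],2),state())
E
python3 k.py
```

```text
tcp dev [-44.1 -54.5] [-4.82 -4.5 ] {'time': np.float64(18.7), 'tool_pos': array([0.5041, 0.0028, 0.0948]), 'ee_rot': array([-3.1385,  0.0037,  1.7612]), 'wrist_force': array([-3.8681, -5.3387,  0.9103]), 'width': np.float64(0.0004), 'finger_force': np.float64(2.875)}
```

The knob is hidden under the arm here. The sideways force fits friction of the turning knob on the finger. From here I'll turn the tool with the lever, in small steps, watching the tangential force.

```bash
cat > f.py <<'E'
from h import *
o=robot.get_obs();p=np.array([.5313,.0941]);r=o["tool_pos"][:2]-p;F=o["wrist_force"][:2]
print("t",round(o["time"],1),"r",round(np.hypot(*r)*1e3,1),"ang",round(np.degrees(np.arctan2(r[1],r[0])),2),"moment N mm->N at knob",round((r[0]*F[1]-r[1]*F[0])/.085,2),"F",np.round(o["wrist_force"],1))
E
python3 - <<'E'
import numpy as np
r=np.array([-.0259,-.089])
for i in range(28):
    a=.025;n=np.array([[np.cos(a),-np.sin(a)],[np.sin(a),np.cos(a)]])@r;print(round(.475+.025*i,3),"%.2f,%.2f"%tuple(100*(n-r)),end=" ; ");r=n
E
python3 f.py
python3 -m pendant '[[0.22,-0.06,0,0,0,1.43,0],[0.22,-0.06,0,0,0,1.43,0],[0.23,-0.05,0,0,0,1.43,0],[0.23,-0.04,0,0,0,1.43,0],[0,0,0,0,0,0,0]]' >/dev/null; python3 f.py
python3 -m pendant '[[0.23,-0.04,0,0,0,1.43,0],[0.23,-0.03,0,0,0,1.43,0],[0,0,0,0,0,0,0]]'>/dev/null; python3 f.py
```

```text
0.475 0.22,-0.06 ; 0.5 0.22,-0.06 ; 0.525 0.23,-0.05 ; 0.55 0.23,-0.05 ; 0.575 0.23,-0.04 ; 0.6 0.23,-0.03 ; 0.625 0.23,-0.03 ; 0.65 0.23,-0.02 ; 0.675 0.23,-0.02 ; 0.7 0.23,-0.01 ; 0.725 0.23,-0.00 ; 0.75 0.23,0.00 ; 0.775 0.23,0.01 ; 0.8 0.23,0.01 ; 0.825 0.23,0.02 ; 0.85 0.23,0.02 ; 0.875 0.23,0.03 ; 0.9 0.23,0.04 ; 0.925 0.23,0.04 ; 0.95 0.23,0.05 ; 0.975 0.23,0.05 ; 1.0 0.22,0.06 ; 1.025 0.22,0.06 ; 1.05 0.22,0.07 ; 1.075 0.22,0.07 ; 1.1 0.22,0.08 ; 1.125 0.22,0.09 ; 1.15 0.21,0.09 ; t 18.7 r 95.3 ang -106.58 moment N mm->N at knob -2.45 F [-3.9 -5.3  0.9]
t 19.2 r 95.4 ang -100.84 moment N mm->N at knob -3.37 F [-4.3 -6.6  1. ]
t 19.5 r 95.5 ang -98.0 moment N mm->N at knob -3.51 F [-4.1 -6.7  2. ]
```

```bash
python3 -m pendant '[[0.03,0.2,0,0,0,0,0],[0,0,0,0,0,0,0]]'>/dev/null; python3 f.py
python3 -m pendant '[[0.03,0.2,0,0,0,0,0],[0,0,0,0,0,0,0]]'>/dev/null; python3 f.py;python3 k.py
```

```text
t 19.7 r 93.4 ang -98.18 moment N mm->N at knob -4.02 F [-4.8 -7.4  0.6]
t 19.9 r 91.3 ang -98.23 moment N mm->N at knob -3.87 F [-4.6 -6.8  0.1]
tcp dev [-30.1 -56.3] [-4.98 -5.98] {'time': np.float64(20.0), 'tool_pos': array([0.5182, 0.0037, 0.0945]), 'ee_rot': array([-3.1376,  0.0036,  1.9108]), 'wrist_force': array([-3.7433, -6.819 , -0.0513]), 'width': np.float64(0.0004), 'finger_force': np.float64(3.1616)}
```

```bash
python3 -m pendant '[[-0.04,-0.3,0,0,0,0,0],[0,0,0,0,0,0,0]]'>/dev/null; python3 f.py
python3 -m pendant '[[0.23,-0.03,0,0,0,1.43,0],[0,0,0,0,0,0,0]]'>/dev/null; python3 f.py
python3 -m pendant '[[0.23,-0.02,0,0,0,1.43,0],[0,0,0,0,0,0,0]]'>/dev/null; python3 f.py
python3 -m pendant '[[0.23,-0.02,0,0,0,1.43,0],[0,0,0,0,0,0,0]]'>/dev/null; python3 f.py
```

```text
t 20.2 r 92.1 ang -98.34 moment N mm->N at knob -4.26 F [-4.1 -1.2  0.2]
t 20.4 r 92.0 ang -96.62 moment N mm->N at knob -4.75 F [-4.7 -2.4 -1.4]
t 20.6 r 92.0 ang -95.11 moment N mm->N at knob -4.46 F [-4.4 -2.7 -2.3]
t 20.8 r 92.0 ang -93.69 moment N mm->N at knob -4.3 F [-4.1 -2.2 -2.7]
```

Radial friction has dropped, as expected. The spring is about 4.4 N at the knob. I'll keep going step by step.

```bash
python3 -m pendant '[[0.23,-0.01,0,0,0,1.43,0],[0,0,0,0,0,0,0]]'>/dev/null; python3 f.py
python3 -m pendant '[[0.23,0,0,0,0,1.43,0],[0,0,0,0,0,0,0]]'>/dev/null; python3 f.py
python3 -m pendant '[[0.23,0,0,0,0,1.43,0],[0,0,0,0,0,0,0]]'>/dev/null; python3 f.py
```

```text
t 21.0 r 92.0 ang -92.27 moment N mm->N at knob -5.04 F [-4.8 -3.4 -3.1]
t 21.2 r 92.1 ang -90.83 moment N mm->N at knob -4.17 F [-3.9 -2.8 -3.4]
t 21.4 r 92.1 ang -89.41 moment N mm->N at knob -4.13 F [-3.8 -2.6 -2.6]
```

```bash
python3 -m pendant '[[0.23,0.01,0,0,0,1.43,0],[0,0,0,0,0,0,0]]'>/dev/null; python3 f.py
```

```text
t 21.6 r 92.1 ang -87.97 moment N mm->N at knob -4.19 F [-3.7 -3.6 -3.4]
```

```bash
python3 -m pendant '[[0.23,0.01,0,0,0,1.43,0],[0,0,0,0,0,0,0]]'>/dev/null; python3 f.py
python3 -m pendant '[[0.23,0.02,0,0,0,1.43,0],[0,0,0,0,0,0,0]]'>/dev/null; python3 f.py
```

```text
t 21.8 r 92.2 ang -86.54 moment N mm->N at knob -4.49 F [-3.9 -3.4 -3.3]
t 22.0 r 92.2 ang -85.09 moment N mm->N at knob -5.16 F [-4.5 -3.3 -3.1]
```

```bash
python3 -m pendant '[[0.23,0.02,0,0,0,1.43,0],[0,0,0,0,0,0,0]]'>/dev/null; python3 f.py
```

```text
t 22.2 r 92.2 ang -83.66 moment N mm->N at knob -4.77 F [-4.  -3.7 -2.9]
```

```bash
python3 -m pendant '[[0.23,0.03,0,0,0,1.43,0],[0,0,0,0,0,0,0]]'>/dev/null; python3 f.py
```

```text
t 22.4 r 92.3 ang -82.35 moment N mm->N at knob -5.74 F [-4.8 -4.2 -2.8]
```

```bash
python3 -m pendant '[[0.12,0.02,0,0,0,0.7,0],[0,0,0,0,0,0,0]]'>/dev/null; python3 f.py
```

```text
t 22.6 r 92.3 ang -81.89 moment N mm->N at knob -7.0 F [-6.  -3.5 -1.9]
```

```bash
python3 -m pendant '[[0.12,0.02,0,0,0,0.7,0],[0,0,0,0,0,0,0]]'>/dev/null; python3 f.py
```

```text
t 22.8 r 92.4 ang -81.39 moment N mm->N at knob -8.36 F [-7.2 -4.  -1.4]
```

```bash
python3 -m pendant '[[0.12,0.02,0,0,0,0.7,0],[0,0,0,0,0,0,0]]'>/dev/null; python3 f.py
```

```text
t 23.0 r 92.5 ang -80.9 moment N mm->N at knob -7.98 F [-6.7 -4.3 -1.4]
```

The stop has been reached: the force is up from about 4.5 N to about 8 N at the knob. I'll press slightly more for margin.

```bash
python3 -m pendant '[[0.12,0.02,0,0,0,0,0],[0,0,0,0,0,0,0]]'>/dev/null; python3 f.py
```

```text
t 23.2 r 92.4 ang -80.43 moment N mm->N at knob -10.34 F [-8.8 -4.8 -0.2]
```

```bash
python3 -m pendant '[[0.15,0.02,0,0,0,0,0],[0,0,0,0,0,0,0]]'>/dev/null; python3 f.py
```

```text
t 23.4 r 92.3 ang -79.84 moment N mm->N at knob -11.29 F [-9.8 -4.1  0.8]
```

```bash
python3 -m pendant '[[0.15,0.02,0,0,0,0,0],[0,0,0,0,0,0,0]]'>/dev/null; python3 f.py
```

```text
t 23.6 r 92.3 ang -79.26 moment N mm->N at knob -13.13 F [-11.5  -4.    0.6]
```

```bash
python3 -m pendant '[[0,0,0,0,0,0,0],[0,0,0,0,0,0,0],[-0.42,-0.06,0,0,0,0,0],[-0.36,-0.06,0,0,0,-2.1,0],[-0.46,-0.05,0,0,0,-2.86,0],[-0.46,-0.04,0,0,0,-2.86,0],[-0.46,-0.02,0,0,0,-2.86,0],[-0.46,0,0,0,0,-2.86,0]]'>/dev/null; python3 f.py
python3 -m pendant '[[-0.46,0.01,0,0,0,-2.86,0],[-0.46,0.03,0,0,0,-2.86,0],[-0.46,0.05,0,0,0,-2.86,0],[-0.46,0.07,0,0,0,-2.86,0],[-0.45,0.09,0,0,0,-2.86,0],[-0.44,0.12,0,0,0,-2.86,0],[-0.42,0.06,0,0,0,0,0],[-0.42,0.08,0,0,0,0,0]]'>/dev/null; python3 f.py
python3 -m pendant '[[-0.41,0.1,0,0,0,0,0],[-0.41,0.12,0,0,0,0,0],[-0.4,0.14,0,0,0,0,0],[-0.39,0.16,0,0,0,0,0],[-0.39,0.18,0,0,0,0,0],[-0.38,0.2,0,0,0,0,0],[-0.8,-0.1,0,0,0,0,0],[0,0,0,0,0,0,0]]'>/dev/null; python3 f.py; python3 k.py
```

```text
t 24.4 r 92.0 ang -93.83 moment N mm->N at knob -3.15 F [-3.  -1.4 -3.5]
t 25.2 r 95.1 ang -115.39 moment N mm->N at knob -2.66 F [-2.3  0.7 -0.1]
t 26.0 r 108.0 ang -133.01 moment N mm->N at knob 0.11 F [-0.4 -0.6 -0.4]
tcp dev [-86.8 -33.7] [-0.26  0.38] {'time': np.float64(26.1), 'tool_pos': array([0.4582, 0.0151, 0.0954]), 'ee_rot': array([3.1406e+00, 4.0000e-04, 1.6871e+00]), 'wrist_force': array([-0.3275,  0.3258,  1.0665]), 'width': np.float64(0.0002), 'finger_force': np.float64(0.0)}
```

Contact is gone. I'll raise the arm and move it aside to check everything.

```bash
python3 -m pendant '[[-0.5,0,1,0,0,0,0],[0,0,3,0,0,0,0],[0,0,4,0,0,0,0],[0,0,4,0,0,0,0],[0,-2,2,0,0,0,0],[0,-4,0,0,0,0,0],[0,-4,0,0,0,0,0],[0,-4,0,0,0,0,0]]'>/dev/null
python3 -m pendant '[[0,-4,0,0,0,0,0],[0,-3,0,0,0,0,0],[0,-2,0,0,0,0,0],[0,0,0,0,0,0,0],[0,0,0,0,0,0,0]]'|head -4; python3 k.py
python3 - <<'E'
from h import *
o=np.array([.537,.0647]);a=np.radians(11);R=np.array([[np.cos(a),-np.sin(a)],[np.sin(a),np.cos(a)]])
t=imaging.snapshot("top")[:,:,::-1];h=cv2.cvtColor(t,cv2.COLOR_BGR2HSV)
m=cv2.inRange(h,(105,150,40),(125,255,180))
for k in cv2.findContours(m,0,2)[0]:
    if cv2.contourArea(k)>40:
        r=cv2.minAreaRect(k);print(np.round(r[0]),np.round(r[1]),"dev@.229",np.round(1e3*R.T@(plane("top",r[0],.229)[:2]-o)))
t0=cv2.imread("pics/top0.png");s0=cv2.imread("pics/side0.png");s=imaging.snapshot("side")[:,:,::-1]
for n,A,B,bx in[("amber t",t0,t,(410,225,470,270)),("green t",t0,t,(405,165,455,205)),("cup t",t0,t,(85,285,130,322)),("jar t",t0,t,(325,292,352,318)),("rack t",t0,t,(183,95,258,142)),("case t",t0,t,(288,108,325,150))]:
    x0,y0,x1,y1=bx;print(n,"mean abs diff",round(float(cv2.absdiff(A[y0:y1,x0:x1],B[y0:y1,x0:x1].copy()).mean()),1))
E
```

```text
time: 27.4
tool_pos: [0.453, -0.2147, 0.2357]
ee_rot: [3.141, -0.0, 1.686]
wrist_force: [-0.8, 0.1, 0.0]
top 23.0 [234.5 228.5] dev [-54.6 -35.1] swing -0.0
tcp dev [-135.4 -257.5] [0.83 0.01] {'time': np.float64(27.5), 'tool_pos': array([ 0.4532, -0.2139,  0.2357]), 'ee_rot': array([ 3.1409e+00, -1.0000e-04,  1.6883e+00]), 'wrist_force': array([0.8151, 0.1691, 0.3218]), 'width': np.float64(0.0006), 'finger_force': np.float64(0.0)}
[466. 298.] [39. 57.] dev@.229 [-329. -530.]
[231. 258.] [13. 56.] dev@.229 [-136.  -22.]
[175. 210.] [50.  3.] dev@.229 [-1. 85.]
[251. 236.] [ 61. 125.] dev@.229 [-93. -77.]
[395.  94.] [27. 72.] dev@.229 [ 177. -483.]
amber t mean abs diff 16.5
green t mean abs diff 7.5
cup t mean abs diff 7.4
jar t mean abs diff 87.6
rack t mean abs diff 7.7
case t mean abs diff 7.9
```

```bash
python3 -c "
from bench import robot
print(robot.close_job())"
```

```text
the job is handed in; nothing more can be done
None
```

I handed the job in at about 27.5 s: the blade raised the cover to about 1.55 rad, the opener lies on the bench, and the lever was pressed gently on its stop (about 8.5 N at the knob beyond its spring) and sprang home. At the end the green bottle, cup, rack and case looked unmoved; the amber bottle's patch differed somewhat and the arm hid the jar, so those two are not confirmed from the images, though the tool never came down near either. The hand-in returned no verdict.

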